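# Set the appliance tester to the green range and start the test

## Robot

A 6-joint arm with a two-finger parallel gripper is mounted at the origin on the work surface. World frame = base frame: x ahead of the robot, y to its left, z up, the work surface at z = 0. Lengths are in m, angles in rad, forces in N, time in s.
With the tool pointing down it reaches from about 0.35 to 0.975 m from the base axis. Payload 4.9 kg.
Tool frame: the origin (TCP) lies midway between the tips of the shut fingers; the grasp point (between the pads) lies 19 mm behind it (manip.pinch_z is the distance from the TCP to the grasp point, in m); z points along the fingers, y is the direction in which the jaws open and shut (so a half turn about z gives the same grasp; the last joint's range is limited). The gripper opens to 85 mm and grips with 20 to 120 N. Pads are 22 mm wide; open, the fingers measure 114 mm over their backs; the gripper's body (76 mm by 85 mm) begins 54 mm behind the grasp point. The pads swing forward as they close: fully open they stand 13 mm farther back than shut.
Start: joints at [-1.395, 0.053, 1.613, -0, 1.476, -0.119], TCP at [0.182, -0.598, 0.231] pointing down, gripper open.
Joint ranges: [-3.01, 3.01], [-1.01, 2.22], [0.06, 2.58], [-1.02, 4.17], [0.09, 2.62], [-3.14, 3.14]. Speed limits (rad/s): [2.57, 2.57, 3.14, 3.14, 3.14, 3.14].

## Interface

Orientations are given as a unit quaternion [w, x, y, z].
In Python, from plant import manip gives the robot as it stands.
- The arm moves only by the tool drive_tool, never from a script. Its argument "commands" is text: rows parted by semicolons, each of 5 numbers parted by spaces: the finger opening in mm, from 0 to 85.4, then the shift along the tool's x, y, z in units of 30 mm (1.0 is 30 mm), then the turn about the tool's z in degrees. A call has exactly 8 rows; each row shifts and turns the commanded pose from where the row before left it, along the tool's axes as they then stand; what a row does not reach is not made up. A row lasts 1/8 s, in which the tool goes at most 62.5 mm and 10.7 degrees, less where a joint would pass 70% of its speed; a pose out of reach is approached as far as the arm can. A call is refused whole if a number of a shift passes 1 or a number of a turn 10.7, either way. A call with a gripper value outside its range is refused whole. The fingers move at their own pace and stop on an object; the grip force is fixed at half the most. Time passes only in rows, so rows that do not move let the fingers close, or fill a call up. It gives the time, the measured TCP pose, the force and the opening at its end, in the units of the state.
- manip.state(): the state, without advancing time (a new reading comes with each control period).
- manip.grab_frame(name): name is "side" or "top" or "wrist"; returns the picture (480x640x3 uint8, red, green, blue); there is no depth.
- manip.camera_params(name): a dict with "fx", "fy", "cx", "cy" (pixels), "xyz" and "orientation" of the camera in the world. Camera axes: x right, y down, z forward; pixel columns grow to the right and rows downward; lengths in m; the calibration is good to about 2 mm. A picture is of the moment at which its call begins: read the wrist's pose just before it. camera_params takes no time and is no camera call; for the wrist camera it gives the pose at the moment of the call.
- manip.job_done(): hands the job in, once; it reports no verdict.
The state is a dict: "time": time; "joint_pos": joint angles; "joint_vel": joint speeds; "joint_efforts": joint torques, N m; "tool_pos": TCP position; "tool_rot": TCP orientation; "contact_force": force on the tool from outside, world axes, zero at the start; "ft_torque": the same for the moment, N m; "gripper_width": opening from 0.0 (shut) to 1.0 (fully open).
Only numpy, scipy, OpenCV 4.12 (cv2) and the standard library are available. Lean on these libraries where they do the work, as an engineer would, in place of code of your own. Each camera call takes 0.05 s, during which the arm holds its last target. There are 200 camera calls.

## Task

On the appliance tester, gently push the selector's white tab with a fingertip, without pinching it, until it clicks into place pointing at the green marker. Then press the white start button all the way down and let it come back up. Do not press the button on any other range, and leave the spray can, the bottle and the screwdriver where they are.

Things in the scene. Friction and masses are not known exactly. Their poses are not given: they have to be found in the camera images.
- tester: grey box-shaped bench instrument, 240 (x) x 320 (y) x 75 mm high, fixed to the table, flat dark panel on top 75 mm above the table, with a dark display (95 x 65 mm, 2 mm proud) in its far right corner, centred at (55, -100) mm. Origin: centre of its underside; x points away from the operator, y to the left, z up. It stands turned by up to 20 degrees.
- selector (a joint): angle of the rotary selector in rad, counterclockwise from above positive; 0 (where it starts) has the tab pointing along the tester's +x. End stops at -1.55 and +1.55. It clicks into place every 40 degrees (-1.396, -0.698, 0, 0.698, 1.396): it resists a push at the tab by about 2 N, and once past half way to the next click it jumps on there by itself and stays when left alone.
- selector_axis (a point): point on the selector's upright axis, 20 mm above the panel (95 mm above the table), at the top of its round black hub (60 mm across). Its x axis points along the tab.
- tab (a point): point on the top edge of the selector's white tab, 58 mm from the axis, 105 mm above the table. The tab is an upright blade lying radially: 10 mm thick, free from the hub's rim at 30 mm to 68 mm from the axis, from 4 mm to 30 mm above the panel. Its x axis points outwards along the tab.
- pointer (a point): point on the panel that the tab points at: 88 mm from the selector's axis in the tab's direction, 75 mm above the table (it moves with the selector). It lies at the centre of a marker disc when the selector is clicked in there.
- tag_green: flat green disc, 28 mm across, 2 mm thick, lying on the tester's panel 88 mm from the selector's axis; marks one click position of the selector. Origin: centre of its underside, 75 mm above the table. The four discs' places (40 and 80 degrees either side of the middle position) are swapped between runs.
- tag_red: flat red disc, 28 mm across, 2 mm thick, lying on the tester's panel 88 mm from the selector's axis; marks one click position of the selector. Origin: centre of its underside, 75 mm above the table. The four discs' places (40 and 80 degrees either side of the middle position) are swapped between runs.
- tag_yellow: flat yellow disc, 28 mm across, 2 mm thick, lying on the tester's panel 88 mm from the selector's axis; marks one click position of the selector. Origin: centre of its underside, 75 mm above the table. The four discs' places (40 and 80 degrees either side of the middle position) are swapped between runs.
- tag_blue: flat blue disc, 28 mm across, 2 mm thick, lying on the tester's panel 88 mm from the selector's axis; marks one click position of the selector. Origin: centre of its underside, 75 mm above the table. The four discs' places (40 and 80 degrees either side of the middle position) are swapped between runs.
- start (a joint): travel of the start button in m: 0 up, 0.006 all the way down. Sprung; fully down takes 5 N.
- start_top (a point): centre of the top of the white start button, 32 mm across, 98 mm above the table, in a low black housing on the panel's near right part (-60, -100 mm in the tester's frame). Pressed straight down.
- spray_can: standing red and white spray can, 52 mm across, 160 mm high, loose, left of the tester. Origin: centre of its underside.
- amber_bottle: standing amber bottle with black cap, 44 mm across, 90 mm high, loose, right of the tester's far part. Origin: centre of its underside.
- screwdriver: screwdriver with red handle, 170 mm long, lying loose, under 40 mm high, along x right of the tester's near part. Origin: underside, about the middle of its length.
There are look-alikes about, which are no part of the job. There is more than one size of the spray_can; the job needs the smaller.

How it is judged:
By the outcome, as a careful person would: the job done as asked, in the order asked, and still so for the second after the job is handed in, with the robot touching nothing.
It also fails if it takes over 51 s, if anything falls off the work surface, if the arm or the gripper's body presses on something with over 40 N, if the wrist force passes 120 N, or if a joint passes its speed limit or range.

## Working session

There is one attempt and no reset: what is moved stays moved. The work goes in short steps, Python scripts to look and compute and a tool call to move; the robot and the scene stay as the last step left them, time stands still between calls to the robot, and variables do not carry over. Pictures are saved under pics/ and viewed, about 8 in all and at most 12, crops included, and the job is handed in when it is done.

Besides the shell and the picture viewer there is one more tool, called as a command line: name --argument value ..., lists and objects as JSON in quotes. drive_tool: Moves the arm, as the interface text tells. Its arguments: {"type":"object","properties":{"commands":{"type":"string"}},"required":["commands"]}

```bash
mkdir -p pics
python3 - <<'E'
from plant import manip
import cv2
s=manip.state();print(s)
for n in("top","side"):
    print(n,manip.camera_params(n)); cv2.imwrite(f"pics/{n}1.png",manip.grab_frame(n)[:,:,::-1])
E
```

```text
{'time': 0.0, 'joint_pos': array([-1.39498746e+00,  5.33607315e-02,  1.61431191e+00,  1.92555376e-05,
        1.47599330e+00, -1.18985687e-01]), 'joint_vel': array([ 2.87427280e-03, -2.56736144e-03, -1.05451284e-03, -9.44015322e-04,
        6.16762242e-05, -1.36979590e-03]), 'joint_efforts': array([ 2.82885139e-04, -3.93683338e+01, -3.70175672e+01, -1.59381507e-04,
        7.02486388e-03,  1.01444238e-05]), 'tool_pos': array([ 0.18149299, -0.59741135,  0.23004992]), 'tool_rot': array([-1.03649497e-03,  9.89156278e-01,  1.46863144e-01, -1.98689437e-05]), 'contact_force': array([-0.45536704,  0.66828548, -0.29953642]), 'ft_torque': array([-0.01155882, -0.01983251,  0.00560271]), 'gripper_width': 0.9996772589947454}
top {'fx': 576.0512199514357, 'fy': 576.0512199514357, 'cx': 326.70938837499085, 'cy': 237.3820663656584, 'xyz': array([0.4889787 , 0.05798275, 1.21569266]), 'orientation': array([ 0.01797031, -0.69820442,  0.71505323, -0.02977475])}
side {'fx': 534.4550484389385, 'fy': 534.4550484389385, 'cx': 318.62851364418765, 'cy': 239.97450658371267, 'xyz': array([0.06924957, 0.74084016, 0.92196818]), 'orientation': array([ 0.11504685, -0.29129006,  0.87146558, -0.37744148])}
```

View pics/top1.png

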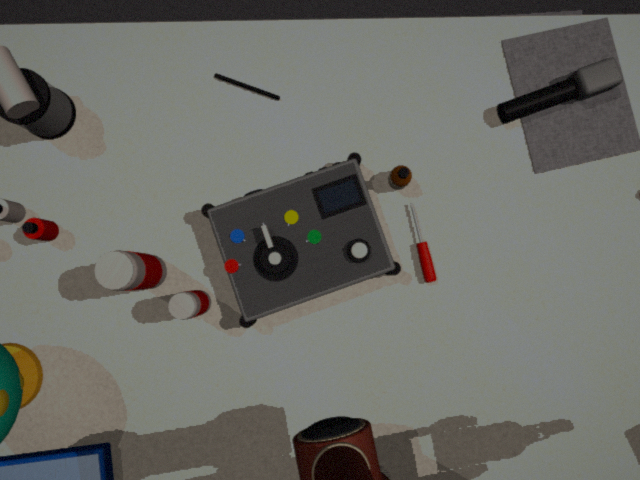

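View pics/side1.png

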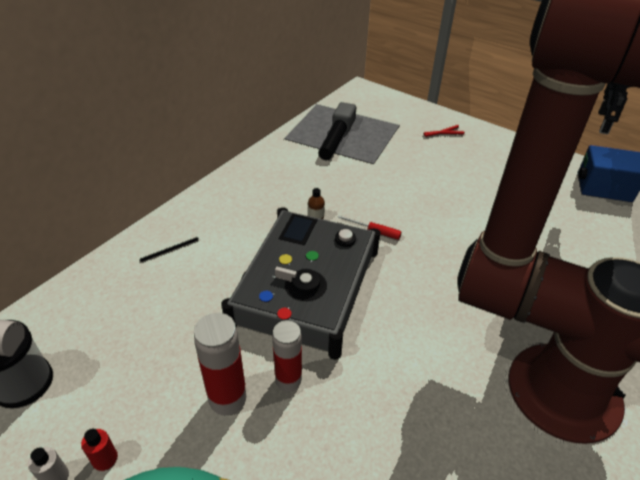

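The top view shows the hub at about (275,258), its tab pointing to about (266,232). The discs are yellow (291,217), green (314,237), blue (238,236) and red (232,267), and the button is at (360,249). Green therefore lies two clicks clockwise, at -80°. In the side view the discs are yellow (286,259), green (312,255), blue (266,296) and red (285,313), the button is at (345,236) and the hub cap at (306,279).

```bash
cat > h.py <<'E'
import numpy as np, cv2
from scipy.spatial.transform import Rotation as R
from scipy.optimize import least_squares
def rot(q): return R.from_quat(np.r_[q[1:],q[0]]).as_matrix()
def ray(c,p):
    d=rot(c['orientation'])@[(p[0]-c['cx'])/c['fx'],(p[1]-c['cy'])/c['fy'],1]; return c['xyz'],d
def proj(c,X):
    v=rot(c['orientation']).T@(np.asarray(X)-c['xyz']); return np.array([c['fx']*v[0]/v[2]+c['cx'],c['fy']*v[1]/v[2]+c['cy']])
def atz(c,p,z):
    o,d=ray(c,p); return o+d*(z-o[2])/d[2]
def tri(c1,p1,c2,p2):
    A=[];b=[]
    for c,p in((c1,p1),(c2,p2)):
        o,d=ray(c,p); d=d/np.linalg.norm(d); M=np.eye(3)-np.outer(d,d); A.append(M); b.append(M@o)
    return np.linalg.lstsq(np.vstack(A),np.hstack(b),rcond=None)[0]
E
python3 - <<'E'
from h import *; from plant import manip
T,S=manip.camera_params('top'),manip.camera_params('side')
G=dict(yellow=((291,217),(286,259)),green=((314,237),(312,255)),blue=((238,236),(266,296)),red=((232,267),(285,313)),button=((360,249),(345,236)),cap=((275,258),(306,279)))
it,is_=cv2.imread('pics/top1.png'),cv2.imread('pics/side1.png')
def cen(im,g,k):
    x,y=g;r=14;w=im[y-r:y+r+1,x-r:x+r+1];h=cv2.cvtColor(w,cv2.COLOR_BGR2HSV)
    m=((h[...,1]>130)&(h[...,2]>80)) if k not in('button','cap') else ((h[...,1]<60)&(h[...,2]>130))
    n,l,st,c=cv2.connectedComponentsWithStats(m.astype(np.uint8))
    if n<2:return g
    i=1+np.argmax(st[1:,4]);return (c[i]+[x-r,y-r])
P={}
for k,(a,b) in G.items():
    a=cen(it,a,k);b=cen(is_,b,k);P[k]=(a,b);z=dict(button=.098,cap=.097).get(k,.077)
    print(k,np.round(a,1),np.round(b,1),'tri',np.round(tri(T,a,S,b),4),'top@z',np.round(atz(T,a,z),4),'side@z',np.round(atz(S,b,z),4))
pts={k:(atz(T,P[k][0],.077)+atz(S,P[k][1],.077))[:2]/2 for k in('red','blue','yellow','green')}
ang=dict(red=80,blue=40,yellow=-40,green=-80)
def f(v): return np.hstack([v[:2]+.088*np.array([np.cos(v[2]+np.radians(a)),np.sin(v[2]+np.radians(a))])-pts[k] for k,a in ang.items()])
r=least_squares(f,[.4,.1,.3]);print('axis,yaw',r.x,np.degrees(r.x[2]),'res',np.round(r.fun*1e3,1))
b=(atz(T,P['button'][0],.098)+atz(S,P['button'][1],.098))[:2]/2
c,s=np.cos(r.x[2]),np.sin(r.x[2]);print('axis from button in tester frame',np.array([[c,s],[-s,c]])@(r.x[:2]-b)+[-.06,-.1])
st=np.hstack([cv2.resize(it[190:300,200:410],None,fx=3,fy=3,interpolation=2)]);cv2.imwrite('pics/crop.png',st)
E
```

```text
yellow [290.9 216.6] [285.  258.7] tri [0.6091 0.1082 0.0753] top@z [0.6087 0.108  0.077 ] side@z [0.6082 0.1096 0.077 ]
green [314.  236.3] [311.7 255.2] tri [0.5689 0.0633 0.0753] top@z [0.5686 0.0632 0.077 ] side@z [0.5681 0.0649 0.077 ]
blue [236.9 235.6] [265.5 295.8] tri [0.5738 0.2158 0.0748] top@z [0.5735 0.2154 0.077 ] side@z [0.5726 0.2173 0.077 ]
red [231.  265.6] [283.9 313. ] tri [0.5147 0.2282 0.0753] top@z [0.5146 0.2279 0.077 ] side@z [0.5138 0.2293 0.077 ]
button [359.2 249.7] [345.2 233.2] tri [ 0.5393 -0.0243  0.0946] top@z [ 0.5388 -0.0242  0.098 ] side@z [ 0.5376 -0.0209  0.098 ]
cap [274.4 257.7] [305.5 277.2] tri [0.5273 0.1408 0.0973] top@z [0.5273 0.1408 0.097 ] side@z [0.5275 0.1405 0.097 ]
axis,yaw [0.52673772 0.14153454 0.31792552] 18.215790288397695 res [-0.  0.  0. -0. -0.  0. -0. -0.]
axis from button in tester frame [-0.01961071  0.05947639]
```

View pics/crop.png

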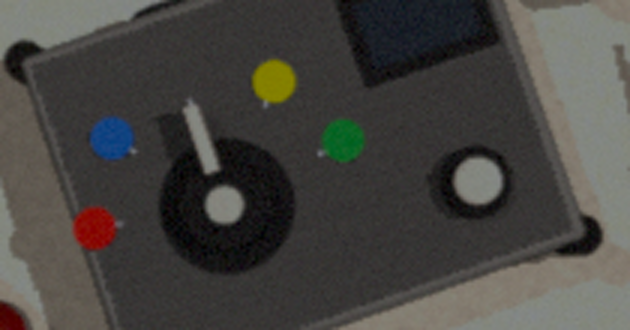

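The two views agree: disc heights are 75 mm, the fit residual is under 0.1 mm, and the axis is at (0.5267, 0.1415) with yaw 18.2°. Next I'll travel to the left side of the tab with the gripper shut.

drive_tool --commands "0 0.4 -0.4 0 0;0 0.8 -0.86 0 0;0 0.86 -0.92 0 0;0 0.86 -0.92 0 0;0 0.86 -0.92 0 0;0 0.86 -0.92 0 0;0 0.86 -0.92 0 0;0 0.86 -0.92 0 0"

```text
time: 1.1
tool_pos: [0.3055, -0.3458, 0.231]
tool_rot: [-0.0, 0.989, 0.147, 0.0]
contact_force: [0.4, -0.7, 0.5]
gripper_width: 0.001
```

drive_tool --commands "0 0.86 -0.92 0 0;0 0.86 -0.92 0 0;0 0.86 -0.92 0 0;0 0.86 -0.92 0 0;0 0.86 -0.92 0 0;0 0.86 -0.92 0 0;0 0.86 -0.92 0 0;0 0.86 -0.92 0 0"

```text
time: 2.1
tool_pos: [0.4382, -0.0747, 0.231]
tool_rot: [-0.0, 0.989, 0.147, 0.0]
contact_force: [-0.2, -0.0, -0.4]
gripper_width: 0.001
```

drive_tool --commands "0 0.86 -0.92 0 0;0 0.86 -0.92 0 0;0 0.86 -0.92 0 0;0 0.86 -0.92 0 0;0 0.86 -0.92 0 0;0 0.86 -0.92 0 0;0 0.86 -0.92 0 0;0 0 0 0 0"

```text
time: 3.1
tool_pos: [0.5545, 0.1629, 0.2308]
tool_rot: [-0.0, 0.989, 0.149, -0.001]
contact_force: [-0.2, 0.5, -0.5]
gripper_width: 0.002
```

drive_tool --commands "0 0 0 0 -10;0 0 0 0 -10;0 0 0 0 -10;0 0 0 0 -10;0 0 0 0 -10;0 0 0 0 -10;0 0 0 0 -10;0 0 0 0 -10"

```text
time: 4.1
tool_pos: [0.554, 0.16, 0.2312]
tool_rot: [-0.0, 0.661, 0.75, -0.0]
contact_force: [-0.4, 0.1, 0.3]
gripper_width: 0.003
```

drive_tool --commands "0 0 0 0 -5.5;0 0 0 0 -5.5;0 0.37 0.34 0 0;0 0.36 0.34 0 0;0 0 0 0.8 0;0 0 0 0.8 0;0 0 0 0.8 0;0 0 0 0 0"

```text
time: 5.1
tool_pos: [0.5662, 0.1881, 0.1566]
tool_rot: [-0.002, 0.589, 0.808, -0.002]
contact_force: [0.3, -0.3, -0.5]
gripper_width: -0.002
```

drive_tool --commands "0 0 0 0.6 0;0 0 0 0.6 0;0 0 0 0.5 0;0 0 0 0.4 0;0 0 0 0.2 0;0 0 0 0.07 0;0 0 0 0 0;0 0 0 0 0"

```text
time: 6.1
tool_pos: [0.5682, 0.1878, 0.0889]
tool_rot: [0.0, 0.589, 0.808, 0.0]
contact_force: [0.1, 0.0, 0.5]
gripper_width: -0.002
```

Run:
```python
from h import *; from plant import manip
a=manip.grab_frame('top')[190:300,200:410,::-1];b=manip.grab_frame('side')[180:350,200:410,::-1]
cv2.imwrite('pics/c2.png',np.vstack([cv2.resize(a,(525,275)),cv2.resize(b,None,fx=2.5,fy=2.5)[:300]]))
A=np.array([.5267,.1415]);s=manip.state();q=s['tool_rot'];yaw=np.degrees(2*np.arctan2(q[2],q[1]));d=s['tool_pos'][:2]-A
print(s['time'],s['tool_pos'],yaw,'r',np.hypot(*d),'ang from zero',np.degrees(np.arctan2(d[1],d[0]))-18.2,s['contact_force'])
```

```text
6.2 [0.56811138 0.18782801 0.08878046] 107.88896875788299 r 0.06213845098540125 ang from zero 30.007319510157625 [-0.04065604  0.97344787  0.22144888]
```

View pics/c2.png

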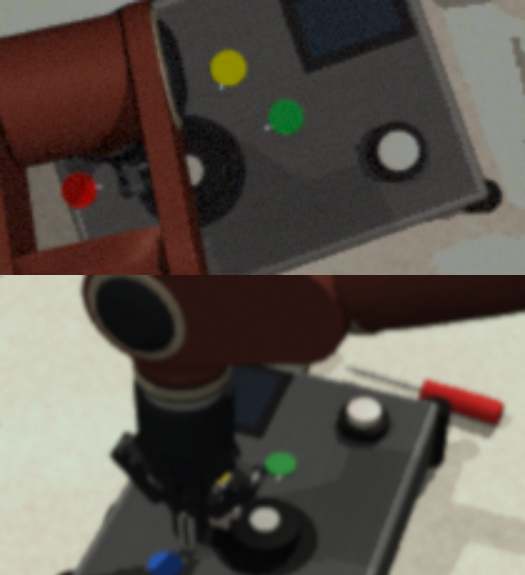

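The shut fingertips are down on the tab's left side, just left of the hub and clear of the discs. Next I'll close the gap and push clockwise in a slow arc.

drive_tool --commands "0 -0.2 0 0 0;0 -0.2 0 0 0;0 -0.1 0 0 0;0 0 0 0 0;0 -0.16 0.04 0 5;0 -0.16 0.04 0 5;0 -0.16 0.04 0 5;0 -0.16 0.04 0 5"

```text
time: 7.2
tool_pos: [0.5806, 0.1559, 0.0882]
tool_rot: [-0.0, 0.721, 0.693, 0.0]
contact_force: [0.4, 1.3, -1.0]
gripper_width: -0.001
```

drive_tool --commands "0 -0.16 0.04 0 5;0 -0.16 0.04 0 5;0 -0.16 0.04 0 5;0 -0.16 0.04 0 5;0 -0.16 0.04 0 5;0 -0.16 0.04 0 5;0 -0.13 0.03 0 4;0 0 0 0 0"

```text
time: 8.2
tool_pos: [0.579, 0.1225, 0.0882]
tool_rot: [-0.0, 0.891, 0.453, 0.0]
contact_force: [0.3, 0.6, -0.2]
gripper_width: -0.003
```

Run:
```python
from h import *; from plant import manip
a=manip.grab_frame('top')[190:300,200:410,::-1];b=manip.grab_frame('side')[180:350,200:410,::-1]
cv2.imwrite('pics/c3.png',np.vstack([cv2.resize(a,(525,275)),cv2.resize(b,None,fx=2.5,fy=2.5)[:300]]))
A=np.array([.5267,.1415]);s=manip.state();q=s['tool_rot'];yaw=np.degrees(2*np.arctan2(q[2],q[1]));d=s['tool_pos'][:2]-A
print(s['time'],s['tool_pos'],yaw,'r',np.hypot(*d),'ang from zero',np.degrees(np.arctan2(d[1],d[0]))-18.2,s['contact_force'])
y=np.radians(yaw);x=np.array([np.cos(y),np.sin(y)]);print('tang,rad',d@x,d@[x[1],-x[0]])
```

```text
8.3 [0.57898398 0.12257626 0.08823032] 53.95307479854088 r 0.0556032602344281 ang from zero -38.09729217672472 [-0.42828274  1.28657259  0.07594468]
tang,rad 0.015465870761491292 0.05340907591679884
```

View pics/c3.png

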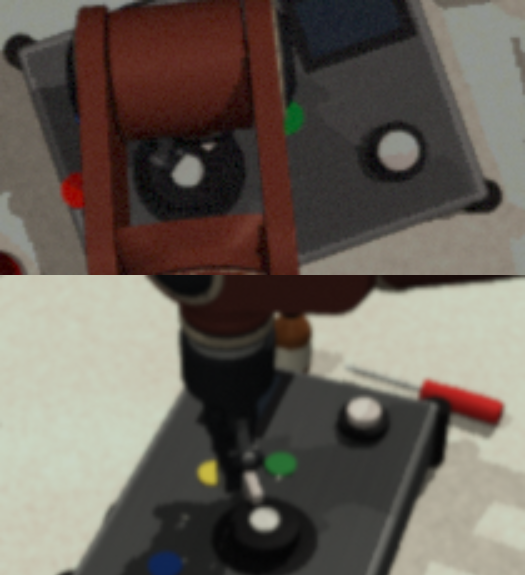

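The side crop shows the tab between yellow and green, ahead of the finger. The finger is at about -54°. I'll push about 14° further, then back off and lift.

drive_tool --commands "0 -0.13 0.03 0 4;0 -0.13 0.03 0 4;0 -0.13 0.03 0 4;0 -0.1 0.02 0 3;0 0 0 0 0;0 0.3 0 0 0;0 0.3 0 0 0;0 0 0 0 0"

```text
time: 9.3
tool_pos: [0.5864, 0.1212, 0.0883]
tool_rot: [0.0, 0.943, 0.333, 0.0]
contact_force: [-0.2, 0.6, -0.7]
gripper_width: 0.001
```

drive_tool --commands "0 0 0 -0.6 0;0 0 0 -0.8 0;0 0 0 -0.8 0;0 0 0 -0.6 0;0 0 0 0 0;0 0 0 0 0;0 0 0 0 0;0 0 0 0 0"

```text
time: 10.3
tool_pos: [0.5851, 0.1205, 0.1711]
tool_rot: [-0.0, 0.943, 0.333, -0.001]
contact_force: [-0.0, 0.3, -0.3]
gripper_width: -0.002
```

Run:
```python
from h import *; from plant import manip
a=manip.grab_frame('top')[190:300,200:410,::-1];b=manip.grab_frame('side')[180:350,200:410,::-1]
cv2.imwrite('pics/c4.png',np.vstack([cv2.resize(a,(525,275)),cv2.resize(b,None,fx=2.5,fy=2.5)[:300]]))
s=manip.state();q=s['tool_rot'];y=2*np.arctan2(q[2],q[1])
print(s['time'],s['tool_pos'],np.degrees(y),s['contact_force'],s['joint_pos'])
d=np.array([.5388,-.0230])-s['tool_pos'][:2];x=np.array([np.cos(y),np.sin(y)])
print('to button units',d@x/.03,d@[x[1],-x[0]]/.03)
```

```text
10.4 [0.58535062 0.12053718 0.17154176] 38.89143761963016 [-0.5404374  -0.109716   -0.44038629] [ 7.86098373e-02  3.26023972e-02  1.73503542e+00 -7.28029430e-06
  1.37501603e+00  9.70623947e-01]
to button units -4.211714068127526 2.7497881120536363
```

View pics/c4.png

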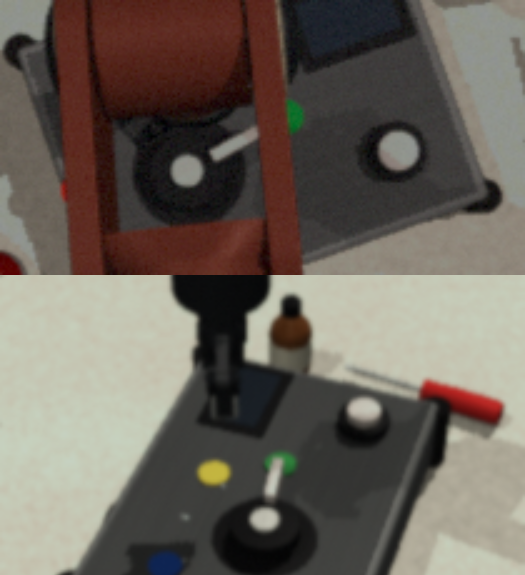

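In both views the tab points at the green disc, along its centreline and clicked in. Next I'll move over the button.

drive_tool --commands "0 -0.3 0.2 0 0;0 -0.7 0.45 0 0;0 -0.8 0.55 0 0;0 -0.8 0.55 0 0;0 -0.8 0.5 0 0;0 -0.6 0.35 0 0;0 -0.21 0.15 0 0;0 0 0 0 0"

```text
time: 11.4
tool_pos: [0.5391, -0.0233, 0.1723]
tool_rot: [-0.0, 0.943, 0.332, 0.0]
contact_force: [1.2, 0.2, 0.5]
gripper_width: -0.003
```

drive_tool --commands "0 0 0 0.5 0;0 0 0 0.7 0;0 0 0 0.5 0;0 0 0 0.25 0;0 0 0 0.1 0;0 0 0 0 0;0 0 0 0 0;0 0 0 0 0"

```text
time: 12.4
tool_pos: [0.5395, -0.023, 0.1113]
tool_rot: [0.0, 0.943, 0.333, 0.0]
contact_force: [-0.2, 0.2, -0.2]
gripper_width: -0.003
```

Run:
```python
from h import *; from plant import manip
b=manip.grab_frame('side')[180:330,230:430,::-1]
cv2.imwrite('pics/c5.png',cv2.resize(b,None,fx=3,fy=3))
s=manip.state();print(s['time'],s['tool_pos'],s['tool_pos'][:2]-[.5388,-.023],s['contact_force'])
```

```text
12.45 [ 0.53942823 -0.02303566  0.11123404] [ 6.28228902e-04 -3.56627952e-05] [-0.63713942 -0.14784124 -0.75738162]
```

View pics/c5.png

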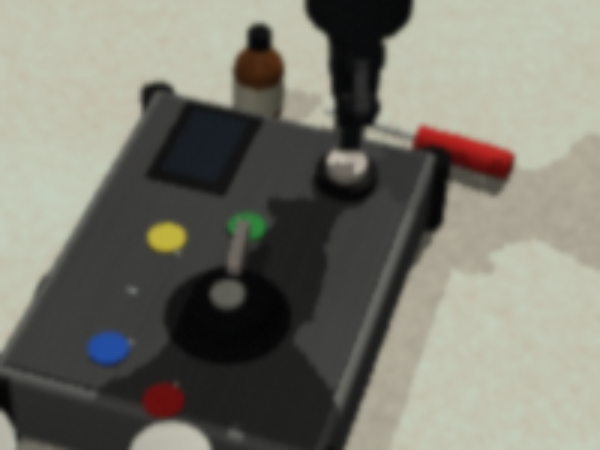

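The side crop shows the tip above the button and the tab on green. Now I'll press: from 111 mm to about 91.7 mm is 0.65 units.

drive_tool --commands "0 0 0 0.3 0;0 0 0 0.13 0;0 0 0 0.1 0;0 0 0 0.07 0;0 0 0 0.05 0;0 0 0 0 0;0 0 0 0 0;0 0 0 0 0"

```text
time: 13.45
tool_pos: [0.5392, -0.0229, 0.0914]
tool_rot: [0.0, 0.943, 0.333, 0.0]
contact_force: [-3.9, 0.5, 4.1]
gripper_width: 0.001
```

Vertical force is 4.1 N, just short of the stop. I'll go a little deeper.

drive_tool --commands "0 0 0 0.03 0;0 0 0 0.03 0;0 0 0 0 0;0 0 0 0 0;0 0 0 0 0;0 0 0 0 0;0 0 0 0 0;0 0 0 0 0"

```text
time: 14.45
tool_pos: [0.5394, -0.0229, 0.0909]
tool_rot: [0.0, 0.943, 0.333, -0.0]
contact_force: [-7.6, 1.2, 11.7]
gripper_width: -0.001
```

The tip has stalled at 90.9 mm with 11.7 N, which is the hard stop. I'll add a short firm press for certainty, then release straight up and move clear.

drive_tool --commands "0 0 0 0.03 0;0 0 0 0 0;0 0 0 0 0;0 0 0 -0.1 0;0 0 0 -0.2 0;0 0 0 -0.4 0;0 0 0 -0.6 0;0 0 0 -0.6 0"

```text
time: 15.45
tool_pos: [0.5395, -0.023, 0.147]
tool_rot: [0.0, 0.943, 0.333, 0.0]
contact_force: [0.1, 0.2, -0.0]
gripper_width: 0.004
```

drive_tool --commands "0 0 0 -0.7 0;0 0 0 -0.7 0;0 0 0 -0.7 0;0 -0.6 0.8 0 0;0 -0.6 0.8 0 0;0 -0.6 0.8 0 0;0 -0.6 0.8 0 0;0 0 0 0 0"

```text
time: 16.45
tool_pos: [0.5435, -0.1445, 0.2095]
tool_rot: [0.0, 0.943, 0.332, 0.0]
contact_force: [0.4, -0.6, -0.3]
gripper_width: -0.0
```

Run:
```python
from h import *; from plant import manip
a=manip.grab_frame('top');b=manip.grab_frame('side')
cv2.imwrite('pics/c6.png',np.hstack([cv2.resize(a[150:330,120:450,::-1],(396,216)),cv2.resize(b[180:400,190:420,::-1],(396,379))[:216]]) if 0 else np.vstack([cv2.resize(a[150:330,120:450,::-1],(495,270)),cv2.resize(b[180:330,190:415,::-1],(495,330))]))
o=cv2.imread('pics/side1.png');A=o[222:252,330:360].astype(int);B=b[222:252,330:360,::-1].astype(int)
f=lambda w:(np.argwhere(w.min(2)>130).mean(0),(w.min(2)>130).sum())
print('button before/after',f(A),f(B))
s=manip.state();print(s['time'],s['tool_pos'],s['contact_force'])
```

```text
button before/after (array([ 7.78518519, 17.54074074]), np.int64(135)) (array([ 1.77272727, 20.63636364]), np.int64(44))
16.55 [ 0.54343416 -0.14268595  0.20905553] [ 0.20518897  0.18567671 -0.58728441]
```

View pics/c6.png

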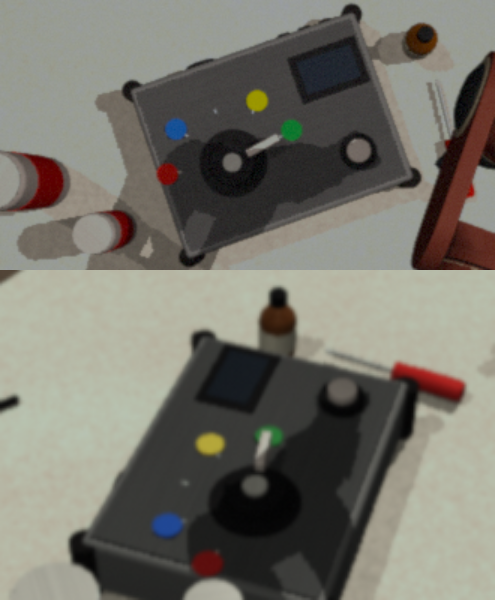

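The tab is on green. The button is in shadow but looks raised, which is why the brightness check was thrown off. I'll repeat that check with an adaptive threshold, then hand in.

Run:
```python
from h import *; from plant import manip
b=manip.grab_frame('side')[:,:,::-1];o=cv2.imread('pics/side1.png')
for im in(o,b):
    w=cv2.cvtColor(np.ascontiguousarray(im[224:246,333:358]),cv2.COLOR_BGR2GRAY);t,m=cv2.threshold(w,0,255,cv2.THRESH_OTSU)
    n,l,st,c=cv2.connectedComponentsWithStats(m);i=1+np.argmax(st[1:,4]);print(t,st[i],c[i])
print(manip.job_done())
```

```text
98.0 [  6   5  14  10 112] [12.30357143  9.42857143]
67.0 [  6   5  13  11 118] [12.06779661  9.90677966]
the job is handed in; nothing more can be done
None
```

The job is done and handed in at about 16.6 s of robot time; the hand-in reports no verdict.

- **Selector:** I pushed the white tab clockwise with the shut fingertips, with no pinching, past yellow and on to green. The side and top views after the push, and again at the end, show it pointing at the green disc. Contact forces read along the way were 1–2 N.
- **Start button:** I pressed it only with the selector on green. The tip stopped at about 91 mm with 11.7 N, which is past the 5 N needed, and I pushed about 1 mm further before releasing. There was also about 7.6 N of sideways force during the press, which I did not explain.
- **Button back up:** In the side view its top is at the same place as at the start, within 0.5 pixel. My first version of this check disagreed because the arm's shadow fell on the button; a shadow-tolerant threshold settled it.
- **Other objects:** The spray can and bottle look undisturbed in the final pictures. The screwdriver does too, though I compared these by eye, not by measurement. The arm ended clear, about 0.21 m up and touching nothing.

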